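# Pack the masking kit tin in layers

## Robot

A 6-joint arm with a two-finger parallel gripper is mounted at the origin on a cart in front of the work surface, level with it; the furniture and walls round the work are solid. World frame = base frame: x ahead of the robot, y to its left, z up, the work surface at z = 0. Lengths are in m, angles in rad, forces in N, time in s.
With the tool pointing down it reaches from about 0.425 to 0.95 m from the base axis. Payload 3.5 kg.
Tool frame: the origin (TCP) lies at the very end of the fingers, on their centre line; the grasp point (between the pads) lies 19 mm behind it (tcp_to_grasp is the distance from the TCP to the grasp point, in m); z points along the fingers, y is the direction in which the jaws open and shut (so a half turn about z gives the same grasp; the last joint's range is limited). The gripper opens to 85 mm and grips with 20 to 120 N. Pads are 22 mm wide; open, the fingers measure 114 mm over their backs; the gripper's body (76 mm by 85 mm) begins 54 mm behind the grasp point. The pads swing forward as they close: fully open they stand 13 mm farther back than shut.
Start: joints at [1.046, 0.286, 1.577, -0, 1.279, -0.15], TCP at [0.247, 0.628, 0.231] pointing down, gripper open.
Joint ranges: [-2.77, 2.77], [-0.9, 2.22], [0.21, 2.48], [-1.53, 4.67], [0.24, 2.81], [-2.84, 2.84]. Speed limits (rad/s): [2.79, 2.79, 3.14, 3.14, 3.14, 3.14].

## Interface

Orientations are given as a unit quaternion [x, y, z, w].
In Python, from plant import * gives the robot as it stands. The module is installed in compiled form; this text tells all that it offers.
- The arm moves only by the tool arm_command, never from a script. Its argument "steps" is a list of rows, each a list of 3 entries, a list of its own where there are three numbers: the turn, a rotation vector about the tool's x, y, z in rad, then the shift along the tool's x, y, z in m, then the gripper command: -1 is shut, 1 is fully open, values between are in proportion. A call has 1 to 12 rows; each row is the pose to reach, as a shift and turn from the pose measured when the call began, along the tool's axes at that moment; what a row does not reach only later rows make up. A row lasts 1/8 s, in which the tool goes at most 62.5 mm and 10.7 degrees, less where a joint would pass 70% of its speed; a pose out of reach is approached as far as the arm can. A call with a gripper value outside its range is refused whole. The fingers move at their own pace and stop on an object; "force" is the grip in N (left out, the last holds). Time passes only in rows, so rows that repeat a pose let the fingers close. It gives the time, the measured TCP pose, the force and the opening at its end, in the units of the state.
- get_state(): the state, without advancing time (a new reading comes with each control period).
- read_camera(name): name is "scene" or "top" or "wrist"; returns a dict with "frame" (420x560x3 uint8, red, green, blue), "vfov" (degrees; the focal length in pixels is half the picture's height over the tangent of half this angle, whatever the lens; pixels are square), "cx", "cy" (the principal point, pixels), "position" and "rotation" of the camera in the world; the wrist camera has in their place "mount" (4x4, takes a point from camera to tool coordinates, whose origin is the TCP and whose axes are the flange's). Camera axes: x right, y up, looking along -z (the intrinsics and any distortion apply to the point x, -y, -z); pixel columns grow to the right and rows downward; lengths in m; the calibration is good to about 2 mm. A picture is of the moment at which its call begins: read the wrist's pose just before it. There is no depth.
- sign_off(): hands the job in, once; it reports no verdict.
The state is a dict: "time": time; "qpos": joint angles; "dq": joint speeds; "joint_efforts": joint torques, N m; "eef_pos": TCP position; "tcp_rot": TCP orientation; "contact_force": force on the tool from outside, world axes, zero at the start; "wrist_torque": the same for the moment, N m; "opening": opening from 0.0 (shut) to 1.0 (fully open).
Only numpy, scipy, OpenCV 4.12 (cv2) and the standard library are available. Lean on these libraries where they do the work, as an engineer would, in place of code of your own. Each camera call takes 0.05 s, during which the arm holds its last target.

## Task

Pack the kit tin for the next paint job. Stand the three rolls of masking tape flat side by side in the shallow tin, then lay the round wooden divider level and centred on top of them with its collar up, and last stand the red jar upright in the divider's collar; leave the black and grey jars where they are.

Things in the scene. Friction and masses are not known exactly. Their poses are not given: they have to be found in the camera images.
- kit_tin_floor (a point): Shallow round blue tin with a bare steel rim, open on top, fixed to the worktop: outer diameter 128 mm, inner diameter 122 mm, 18 mm high. This point is the centre of its inner floor, 6 mm above the worktop, so the rim stands 12 mm above the floor; z is up. Three rolls just fit side by side in a triangle, their centres about 31 mm from the tin's centre.
- roll_blue_center (a point): Loose roll of blue masking tape standing flat on the worktop (hole upward), brown cardboard core: outer diameter 46 mm, 36 mm high, hole 25 mm, about 70 g. This point is its centre, 18 mm above its underside; z is its axis. Take it across the outside by its upper half, so that the fingers stay above the tin's rim.
- roll_green_center (a point): Loose roll of green masking tape standing flat on the worktop (hole upward), brown cardboard core: outer diameter 46 mm, 36 mm high, hole 25 mm, about 70 g. This point is its centre, 18 mm above its underside; z is its axis. Take it across the outside by its upper half, so that the fingers stay above the tin's rim.
- roll_yellow_center (a point): Loose roll of yellow masking tape standing flat on the worktop (hole upward), brown cardboard core: outer diameter 46 mm, 36 mm high, hole 25 mm, about 70 g. This point is its centre, 18 mm above its underside; z is its axis. Take it across the outside by its upper half, so that the fingers stay above the tin's rim.
- divider_center (a point): Loose round divider: pale wooden disc of 116 mm diameter, 5 mm thick, with a black collar (upright ring) standing in the middle of its upper face: collar outer diameter 64 mm, inner diameter 58 mm, 16 mm high, so 21 mm overall; about 120 g. Take it by the collar, across its outside. This point lies on its axis, 13 mm above its underside (half-way up the collar); z is up.
- jar_red_center (a point): Loose touch-up jar with red contents and a white cap with a red dot on top: diameter 44 mm, 60 mm high overall; grasp it round the glass, below 52 mm. About 90 g. This point is its centre, 30 mm above its underside; z is up.
- jar_black_center (a point): Touch-up jar with black contents and a white cap with a black dot on top, 48 mm diameter, 64 mm high; stays where it is. This point is its centre, 32 mm above its underside.
- jar_grey_center (a point): Touch-up jar with grey contents and a black cap, 44 mm diameter, 58 mm high; stays where it is. This point is its centre, 29 mm above its underside.

How it is judged:
On the way, in this order (a step that is already met when the one before it is completed fails the run):
1. all three tape rolls stand flat on the tin's floor (horizontal distance between each of roll_blue_center, roll_green_center, roll_yellow_center and kit_tin_floor below 0.042 m and angle between each of roll_blue_center, roll_green_center, roll_yellow_center's own z axis and vertical below 0.1 rad and z of roll_blue_center in the frame of kit_tin_floor between 0.014 and 0.022 m and z of roll_green_center in the frame of kit_tin_floor between 0.014 and 0.022 m and z of roll_yellow_center in the frame of kit_tin_floor between 0.014 and 0.022 m), for 0.2 s.
2. the divider lies level and centred on the three rolls (all of step 1 and horizontal distance between divider_center and kit_tin_floor below 0.015 m and angle between divider_center's own z axis and vertical below 0.08 rad and z of divider_center in the frame of kit_tin_floor between 0.045 and 0.053 m), for 0.2 s.
3. the red jar stands upright in the divider's collar (all of step 2 and horizontal distance between jar_red_center and divider_center below 0.01 m and angle between jar_red_center's own z axis and vertical below 0.1 rad and z of jar_red_center in the frame of divider_center between 0.018 and 0.026 m), for 0.2 s.
At the end, for the whole second after the job is handed in: All three rolls lie flat on the tin's floor inside its wall; the divider lies on them level within 0.08 rad, collar up, centred on the tin within 15 mm; the red jar stands upright on the divider inside the collar, within 10 mm of its centre; all released and staying so (all of step 3); the robot touches nothing.
It fails at once if the black jar is moved by more than 30 mm (distance of jar_black_center from where it was at the start of the episode above 0.03 m).
It fails at once if the grey jar is moved by more than 30 mm (distance of jar_grey_center from where it was at the start of the episode above 0.03 m).
It also fails if it takes over 120 s, if anything falls off the work surface, if the arm or the gripper's body presses on something with over 40 N, if the wrist force passes 120 N, or if a joint passes its speed limit or range.

## Working session

There is one attempt and no reset: what is moved stays moved. The work goes in short steps, Python scripts to look and compute and a tool call to move; the robot and the scene stay as the last step left them, time stands still between calls to the robot, and variables do not carry over. Pictures are saved under pics/ and viewed, and the job is handed in when it is done.

Besides the shell and the picture viewer there is one more tool, called after "Emit:" by a JSON object that holds its "fn" and its "kwargs", one argument or row to a line. arm_command: Moves the arm, as the interface text tells. Its arguments: {"type":"object","properties":{"steps":{"type":"array"},"force":{"type":"number"}},"required":["steps"]}

```bash
ls; mkdir -p pics; python3 - <<'E'
from plant import *
import cv2
s=get_state(); print({k:s[k] for k in s})
for n in ["scene","top","wrist"]:
    c=read_camera(n); print(n,{k:c[k] for k in c if k!="frame"})
    cv2.imwrite(f"pics/{n}0.png",c["frame"][:,:,::-1])
E
```

```text
pics
{'time': 0.0, 'qpos': array([ 1.04599472e+00,  2.87207377e-01,  1.57818642e+00,  1.28599207e-05,
        1.27861787e+00, -1.50006134e-01]), 'dq': array([ 1.15597534e-03,  7.36951808e-05, -1.38586685e-03,  5.60989025e-04,
        1.63394110e-03,  1.15890077e-03]), 'joint_efforts': array([-6.12065724e-04, -4.05984950e+01, -2.92626590e+01, -1.32051455e-04,
        5.69854121e-03, -2.82560002e-07]), 'eef_pos': array([0.24674176, 0.6275713 , 0.22991428]), 'tcp_rot': array([ 1.86304515e-01,  9.82491305e-01, -1.13927474e-03, -4.06201723e-04]), 'contact_force': array([-0.96315567,  0.40904459,  0.19368003]), 'wrist_torque': array([-0.02175276,  0.0489567 ,  0.00312742]), 'opening': 0.9970377892992508}
scene {'vfov': 49.19366238145983, 'cx': 280.5848867878544, 'cy': 209.3533388576896, 'position': array([ 0.04399701, -0.59798822,  0.73229421]), 'rotation': array([ 0.38862827, -0.13595641, -0.31761575,  0.85416869])}
top {'vfov': 48.634410593818714, 'cx': 272.32267216282224, 'cy': 207.21617114454864, 'position': array([0.49506289, 0.02598106, 1.04443384]), 'rotation': array([ 0.00951933, -0.02078303, -0.70274269,  0.71107676])}
wrist {'vfov': 68.634033581427, 'cx': 279.53111990382246, 'cy': 205.66860884997257, 'mount': array([[-1.14121204e-03,  9.62203934e-01,  2.72327536e-01,
         7.07551233e-02],
       [ 9.99999346e-01,  1.11675570e-03,  2.44795537e-04,
         4.94479596e-04],
       [-6.85800998e-05,  2.72327638e-01, -9.62204580e-01,
        -1.42936742e-01],
       [ 0.00000000e+00,  0.00000000e+00,  0.00000000e+00,
         1.00000000e+00]])}
```

View pics/scene0.png

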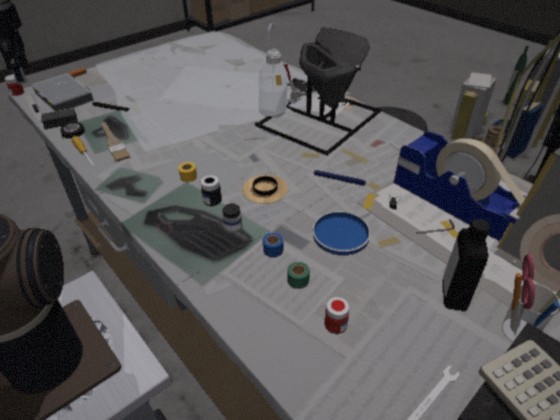

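View pics/top0.png

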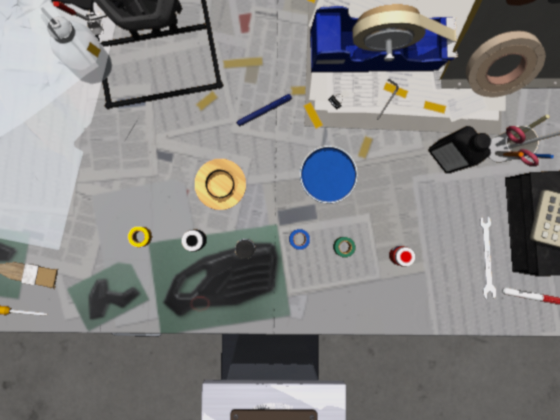

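View pics/wrist0.png

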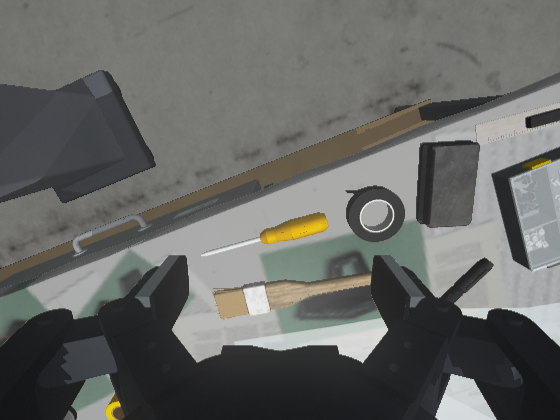

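The top view shows the tin near (329,175), divider (220,184), yellow roll (139,237), blue (299,240), green (345,247), red jar (404,257), black jar (193,241), and grey jar (245,248). I'll take closer crops next.

```bash
cat > h.py <<'E'
import numpy as np, cv2
from scipy.spatial.transform import Rotation as R
def ray(c,u,v,pose=None):
    f=c["frame"].shape[0]/2/np.tan(np.radians(c["vfov"])/2)
    d=np.array([(u-c["cx"])/f,-(v-c["cy"])/f,-1.])
    if "position" in c: return np.array(c["position"]),R.from_quat(c["rotation"]).as_matrix()@d
    p,q=pose; T=R.from_quat(q).as_matrix(); M=c["mount"]
    return p+T@M[:3,3],T@M[:3,:3]@d
def atz(c,u,v,z,pose=None):
    o,d=ray(c,u,v,pose); return o+d*(z-o[2])/d[2]
def proj(c,P,pose=None):
    f=c["frame"].shape[0]/2/np.tan(np.radians(c["vfov"])/2)
    if "position" in c: o=np.array(c["position"]);Rm=R.from_quat(c["rotation"]).as_matrix()
    else:
        p,q=pose;T=R.from_quat(q).as_matrix();M=c["mount"];o=p+T@M[:3,3];Rm=T@M[:3,:3]
    q=Rm.T@(np.array(P)-o)
    return c["cx"]+f*q[0]/-q[2], c["cy"]-f*q[1]/-q[2]
E
python3 - <<'E'
import cv2
a=cv2.imread("pics/top0.png")
cv2.imwrite("pics/topA.png",cv2.resize(a[150:280,110:270],None,fx=5,fy=4.6*5/4.6,interpolation=cv2.INTER_CUBIC)[:600])
cv2.imwrite("pics/topB.png",cv2.resize(a[140:280,270:430],None,fx=5,fy=5,interpolation=cv2.INTER_CUBIC)[:600])
E
python3 - <<'E'
import cv2
a=cv2.imread("pics/topB.png");print(a.shape)
E
```

```text
(600, 800, 3)
```

View pics/topA.png

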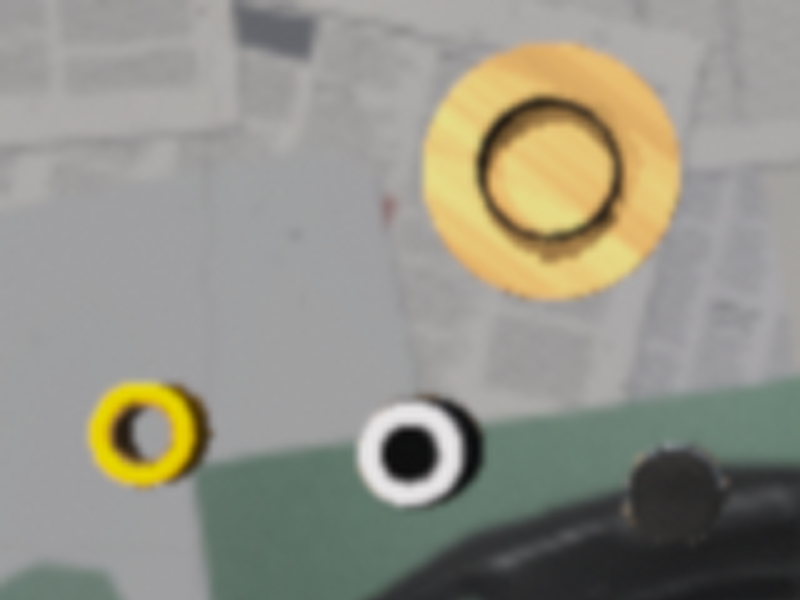

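View pics/topB.png

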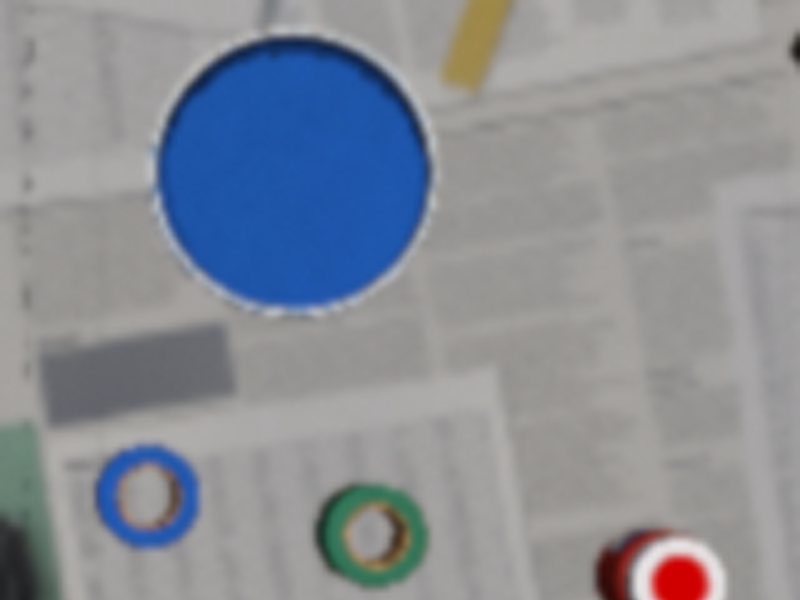

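```bash
python3 - <<'E'
from plant import *
from h import *
c=read_camera("top"); s=read_camera("scene")
P={"yellow":(138.7,236.8,.036),"black":(192.4,240.6,.064),"grey":(245.2,248.6,.058),"div":(220.2,184.1,.013),"tin":(329.1,174.8,.018),"blue":(299.5,239.3,.036),"green":(344.5,246.8,.036),"red":(405.7,256.5,.06)}
for k,(u,v,z) in P.items():
    p=atz(c,u-.1,v-.1,z); print(k,p.round(4),np.round(proj(s,p),1))
a=s["frame"][:,:,::-1]
cv2.imwrite("pics/sc1.png",cv2.resize(a[150:300,170:370],None,fx=4,fy=4,interpolation=cv2.INTER_CUBIC))
E
```

```text
yellow [0.4713 0.2978 0.036 ] [185.4 167.2]
black [0.4652 0.1778 0.064 ] [208.1 181. ]
grey [0.4494 0.0671 0.058 ] [230.1 208.8]
div [0.5896 0.1265 0.013 ] [263.2 186.2]
tin [ 0.613  -0.1152  0.018 ] [339.1 230.8]
blue [ 0.4697 -0.0493  0.036 ] [270.6 239.4]
green [ 0.4546 -0.1472  0.036 ] [295.8 269.1]
red [ 0.4364 -0.2733  0.06  ] [335.5 305.5]
```

View pics/sc1.png

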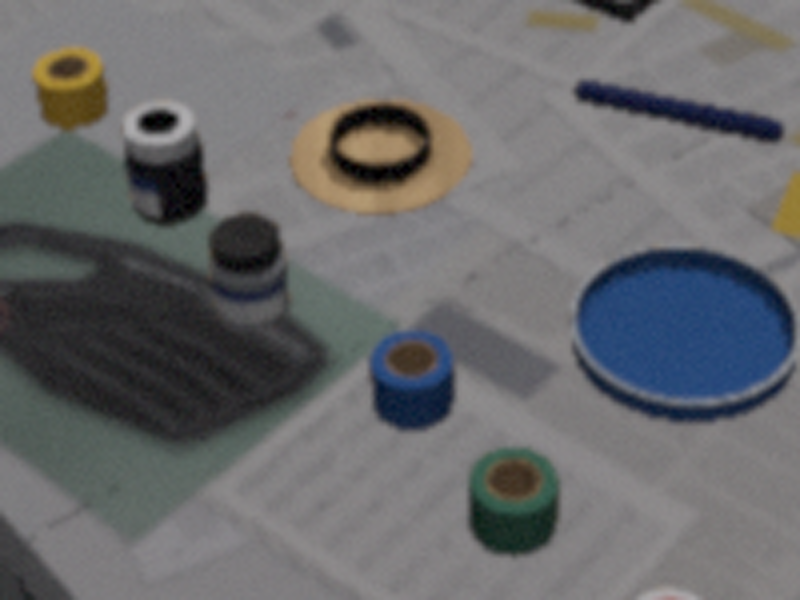

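```bash
cat >> h.py <<'E'
def go(x,y,z,yaw):
    "turn and shift in tool axes for a target with jaw axis at yaw (mod pi), pointing down"
    from plant import get_state
    s=get_state(); p=np.array(s["eef_pos"]); T=R.from_quat(s["tcp_rot"]); 
    best=None
    for k in (0,1):
        a=yaw+k*np.pi; yv=np.array([np.cos(a),np.sin(a),0]); zv=np.array([0,0,-1.]); xv=np.cross(yv,zv)
        r=(T.inv()*R.from_matrix(np.c_[xv,yv,zv])).as_rotvec()
        q6=s["qpos"][5]+r[2]
        print("k",k,"turn",r.round(3).tolist(),"shift",T.inv().apply(np.array([x,y,z])-p).round(4).tolist())
    print("now",p.round(4).tolist(),"t",round(s["time"],2),"open",round(float(s["opening"]),3),"F",np.round(s["contact_force"],1).tolist(),"q6",s["qpos"][5].round(2))
E
python3 -c "
from h import *
go(.47,-.049,.2,0)"
```

```text
k 0 turn [-0.001, 0.001, 1.196] shift [-0.4554, -0.5482, 0.0312]
k 1 turn [-0.001, -0.001, -1.946] shift [-0.4554, -0.5482, 0.0312]
now [0.2469, 0.6279, 0.2306] t 0.25 open 1.002 F [0.2, -0.9, -0.3] q6 -0.15
```

Emit:
{"fn": "arm_command", "kwargs": {
  "steps": [
    [[0, 0, 1.196], [-0.455, -0.548, 0.031], 1],
    [[0, 0, 1.196], [-0.455, -0.548, 0.031], 1],
    [[0, 0, 1.196], [-0.455, -0.548, 0.031], 1],
    [[0, 0, 1.196], [-0.455, -0.548, 0.031], 1],
    [[0, 0, 1.196], [-0.455, -0.548, 0.031], 1],
    [[0, 0, 1.196], [-0.455, -0.548, 0.031], 1],
    [[0, 0, 1.196], [-0.455, -0.548, 0.031], 1],
    [[0, 0, 1.196], [-0.455, -0.548, 0.031], 1],
    [[0, 0, 1.196], [-0.455, -0.548, 0.031], 1],
    [[0, 0, 1.196], [-0.455, -0.548, 0.031], 1],
    [[0, 0, 1.196], [-0.455, -0.548, 0.031], 1],
    [[0, 0, 1.196], [-0.455, -0.548, 0.031], 1]
  ],
  "force": 40
}}

```text
time: 1.75
eef_pos: [0.4702, -0.0517, 0.2003]
tcp_rot: [0.708, 0.706, -0.001, 0.0]
contact_force: [-0.3, 1.3, 0.4]
opening: 0.998
```

```bash
cat > shot.py <<'E'
import sys
from plant import *
from h import *
s=get_state(); c=read_camera("wrist"); n=sys.argv[1]
cv2.imwrite(f"pics/{n}.png",c["frame"][:,:,::-1])
import pickle; pickle.dump((c,(np.array(s["eef_pos"]),np.array(s["tcp_rot"]))),open(f"pics/{n}.pkl","wb"))
print(s["time"],s["eef_pos"],s["qpos"])
E
python3 shot.py w1
```

```text
1.75 [ 0.47019597 -0.05174813  0.20027934] [-3.23782134e-01 -1.42353715e-01  2.08887455e+00 -1.57109761e-03
  1.19477767e+00 -3.19478452e-01]
```

View pics/w1.png

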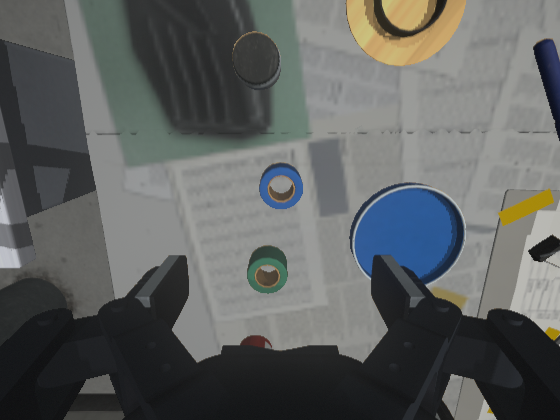

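```bash
python3 - <<'E'
import cv2
a=cv2.imread("pics/w1.png")
cv2.imwrite("pics/w1a.png",cv2.resize(a[150:300,230:480],None,fx=3.2,fy=3.2,interpolation=cv2.INTER_CUBIC))
E
```

```text
(no output)
```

View pics/w1a.png

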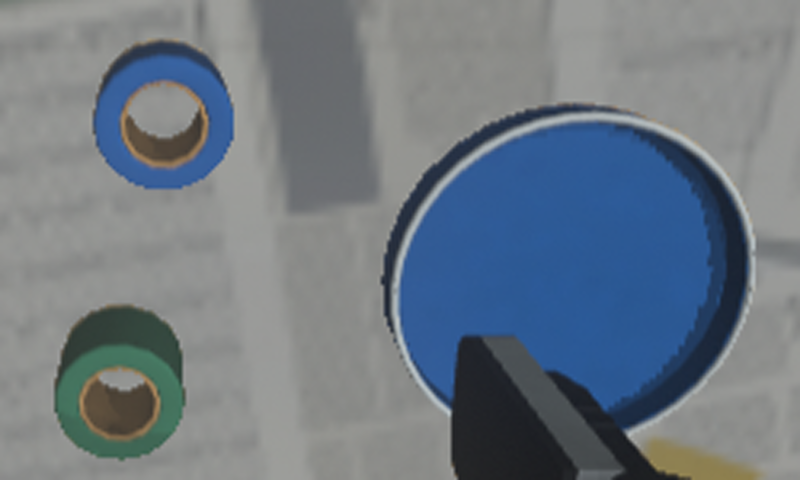

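```bash
python3 - <<'E'
from h import *
import pickle
from scipy.optimize import least_squares
c,po=pickle.load(open("pics/w1.pkl","rb"))
m=lambda u,v:(230+(u+.5)/3.2-.5,150+(v+.5)/3.2-.5)
print("blue",atz(c,*m(164,122),.036,po)); print("green",atz(c,*m(120,402),.036,po))
pts=[(393,290),(400,240),(450,165),(520,125),(590,112),(660,125),(720,175),(752,240),(745,310),(700,385),(635,436),(450,420),(410,350)]
P=np.array([atz(c,*m(*p),.018,po) for p in pts])[:,:2]
r=least_squares(lambda q:np.hypot(*(P-q[:2]).T)-q[2],[.61,-.11,.064]);print("tin",r.x,r.fun.round(4))
print("grey cap",atz(c,256,57,.058,po))
E
python3 -c "
from h import *
go(.47,-.049,.1,0)"
```

```text
blue [ 0.4700847  -0.04981976  0.036     ]
green [ 0.45447081 -0.14901363  0.036     ]
tin [ 0.61442026 -0.115133    0.0638126 ] [-0.0005  0.0009  0.0015  0.0005  0.0002  0.0001 -0.0014 -0.0001 -0.0005
 -0.0003  0.002   0.001  -0.0034]
grey cap [0.44932472 0.06848232 0.058     ]
k 0 turn [0.0, 0.003, -0.004] shift [0.0045, -0.0009, 0.1002]
k 1 turn [0.005, -0.0, 3.137] shift [0.0045, -0.0009, 0.1002]
now [0.4708, -0.0532, 0.2002] t 1.8 open 0.997 F [0.4, -2.5, 0.6] q6 -0.32
```

Emit:
{"fn": "arm_command", "kwargs": {
  "steps": [
    [[0, 0.003, -0.004], [0.0037, -0.0008, 0.06], 1],
    [[0, 0.003, -0.004], [0.0037, -0.0008, 0.12], 1],
    [[0, 0.003, -0.004], [0.0037, -0.0008, 0.16], 1],
    [[0, 0.003, -0.004], [0.0037, -0.0008, 0.186], 1],
    [[0, 0.003, -0.004], [0.0037, -0.0008, 0.186], 1],
    [[0, 0.003, -0.004], [0.0037, -0.0008, 0.186], 1],
    [[0, 0.003, -0.004], [0.0037, -0.0008, 0.186], -1],
    [[0, 0.003, -0.004], [0.0037, -0.0008, 0.186], -1],
    [[0, 0.003, -0.004], [0.0037, -0.0008, 0.186], -1],
    [[0, 0.003, -0.004], [0.0037, -0.0008, 0.186], -1],
    [[0, 0.003, -0.004], [0.0037, -0.0008, 0.186], -1]
  ],
  "force": 40
}}

```text
time: 3.18
eef_pos: [0.471, -0.0503, 0.0157]
tcp_rot: [0.707, 0.707, 0.0, 0.001]
contact_force: [-1.7, 0.4, 6.1]
opening: 0.527
```

```bash
python3 shot.py w2; python3 -c "
from h import *
go(.629,-.088,.08,0)"
```

```text
3.175 [ 0.4709786  -0.05028382  0.01570945] [-3.21043404e-01  1.48874194e-01  2.19208467e+00  3.28050265e-05
  7.98716667e-01 -3.20858870e-01]
k 0 turn [0.002, 0.001, -0.0] shift [-0.0377, 0.1581, -0.064]
k 1 turn [0.001, -0.003, 3.141] shift [-0.0377, 0.1581, -0.064]
now [0.471, -0.0503, 0.0157] t 3.23 open 0.525 F [-1.0, 1.1, 5.3] q6 -0.32
```

View pics/w2.png

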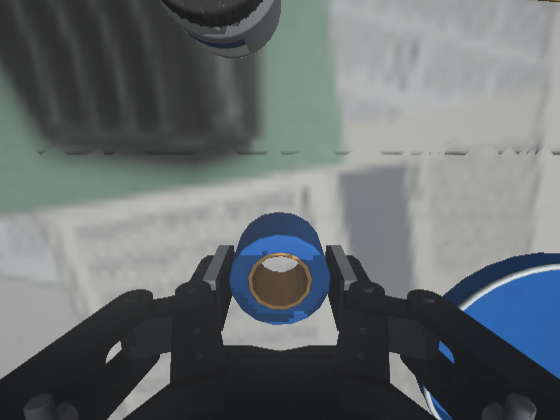

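Emit:
{"fn": "arm_command", "kwargs": {
  "steps": [
    [[0.002, 0.001, 0], [0, 0, -0.05], -1],
    [[0.002, 0.001, 0], [0, 0.01, -0.064], -1],
    [[0.002, 0.001, 0], [-0.012, 0.055, -0.064], -1],
    [[0.002, 0.001, 0], [-0.025, 0.11, -0.064], -1],
    [[0.002, 0.001, 0], [-0.0377, 0.158, -0.064], -1],
    [[0.002, 0.001, 0], [-0.0377, 0.158, -0.064], -1],
    [[0.002, 0.001, 0], [-0.0377, 0.158, -0.064], -1]
  ]
}}

```text
time: 4.1
eef_pos: [0.6277, -0.0876, 0.0787]
tcp_rot: [0.707, 0.707, -0.001, -0.001]
contact_force: [-0.5, 0.4, -0.6]
opening: 0.53
```

```bash
python3 shot.py w3; python3 -c "
from h import *
go(.629,-.088,.023,0)"
```

```text
4.1 [ 0.62774711 -0.08757195  0.07868385] [-2.98631920e-01  3.60055359e-01  1.78207646e+00  4.53640230e-04
  1.00262333e+00 -2.98712632e-01]
k 0 turn [-0.003, -0.001, -0.0] shift [-0.0007, 0.0017, 0.0559]
k 1 turn [-0.002, 0.004, 3.142] shift [-0.0007, 0.0017, 0.0559]
now [0.6274, -0.0874, 0.0789] t 4.15 open 0.526 F [-0.4, -0.3, -0.4] q6 -0.3
```

View pics/w3.png

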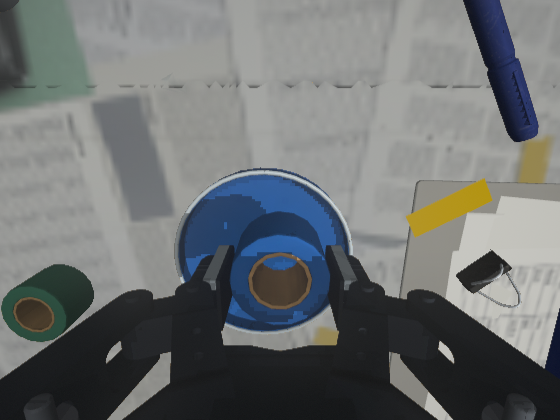

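Emit:
{"fn": "arm_command", "kwargs": {
  "steps": [
    [[-0.003, -0.001, 0], [-0.0007, 0.0017, 0.035], -1],
    [[-0.003, -0.001, 0], [-0.0007, 0.0017, 0.05], -1],
    [[-0.003, -0.001, 0], [-0.0007, 0.0017, 0.0565], -1],
    [[-0.003, -0.001, 0], [-0.0007, 0.0017, 0.0565], -1],
    [[-0.003, -0.001, 0], [-0.0007, 0.0017, 0.0565], -1]
  ]
}}

```text
time: 4.78
eef_pos: [0.6296, -0.0882, 0.0234]
tcp_rot: [0.707, 0.707, 0.001, 0.001]
contact_force: [0.3, -0.1, -0.1]
opening: 0.527
```

Emit:
{"fn": "arm_command", "kwargs": {
  "steps": [
    [[0, 0, 0], [0, 0, 0.0015], -1],
    [[0, 0, 0], [0, 0, 0.002], -1],
    [[0, 0, 0], [0, 0, 0.002], 0.45],
    [[0, 0, 0], [0, 0, 0.002], 0.45],
    [[0, 0, 0], [0, 0, 0.002], 0.45],
    [[0, 0, 0], [0, 0, -0.03], 0.45],
    [[0, 0, 0], [0, 0, -0.08], 0.7],
    [[0, 0, 0], [0, 0, -0.1], 1],
    [[0, 0, 0], [0, 0, -0.1], 1]
  ]
}}

```text
time: 5.9
eef_pos: [0.6305, -0.0885, 0.1253]
tcp_rot: [0.707, 0.707, 0.002, 0.003]
contact_force: [0.4, -0.2, -0.3]
opening: 0.997
```

```bash
python3 shot.py w4; python3 -c "
from h import *
go(.4545,-.1485,.015,0)"
```

```text
5.9 [ 0.63048319 -0.08852231  0.125272  ] [-2.98753432e-01  3.02987220e-01  1.75971653e+00  3.12351668e-04
  1.07271235e+00 -2.98867105e-01]
k 0 turn [0.002, 0.0, -0.0] shift [-0.0604, -0.1749, 0.1077]
k 1 turn [0.001, -0.003, 3.142] shift [-0.0604, -0.1749, 0.1077]
now [0.6292, -0.0881, 0.123] t 5.95 open 0.999 F [0.0, 0.7, -0.2] q6 -0.3
```

View pics/w4.png

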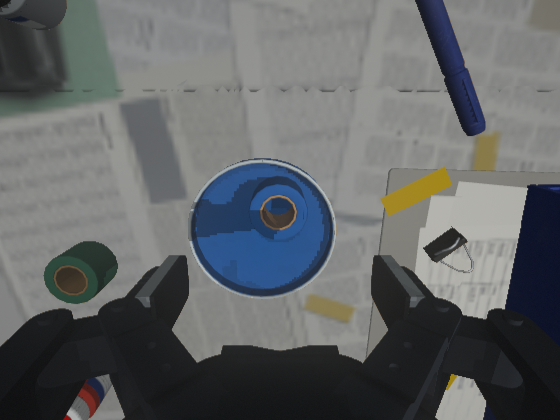

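Emit:
{"fn": "arm_command", "kwargs": {
  "steps": [
    [[0.002, 0, 0], [-0.02, -0.058, 0], 1],
    [[0.002, 0, 0], [-0.04, -0.116, 0], 1],
    [[0.002, 0, 0], [-0.0604, -0.1749, 0.01], 1],
    [[0.002, 0, 0], [-0.0604, -0.1749, 0.04], 1],
    [[0.002, 0, 0], [-0.0604, -0.1749, 0.08], 1],
    [[0.002, 0, 0], [-0.0604, -0.1749, 0.108], 1],
    [[0.002, 0, 0], [-0.0604, -0.1749, 0.108], 1],
    [[0.002, 0, 0], [-0.0604, -0.1749, 0.108], -1],
    [[0.002, 0, 0], [-0.0604, -0.1749, 0.108], -1],
    [[0.002, 0, 0], [-0.0604, -0.1749, 0.108], -1],
    [[0.002, 0, 0], [-0.0604, -0.1749, 0.108], -1]
  ]
}}

```text
time: 7.32
eef_pos: [0.4557, -0.1492, 0.0163]
tcp_rot: [0.707, 0.707, 0.0, 0.002]
contact_force: [0.3, 1.4, 5.6]
opening: 0.525
```

```bash
python3 shot.py w5; python3 -c "
from h import *
go(.629,-.142,.08,0)"
```

```text
7.325 [ 0.45574287 -0.14917711  0.01626384] [-5.28227676e-01  1.58862876e-01  2.17899566e+00 -2.71528732e-04
  8.00304462e-01 -5.28138925e-01]
k 0 turn [0.003, 0.002, 0.0] shift [0.007, 0.1735, -0.0633]
k 1 turn [-0.003, 0.004, -3.142] shift [0.007, 0.1735, -0.0633]
now [0.4557, -0.1492, 0.0162] t 7.38 open 0.524 F [-1.3, 0.2, 6.1] q6 -0.53
```

View pics/w5.png

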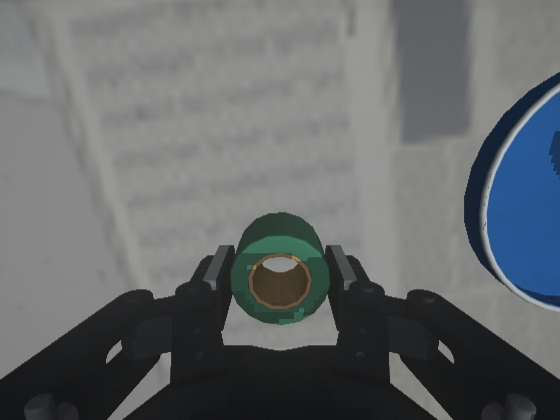

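Emit:
{"fn": "arm_command", "kwargs": {
  "steps": [
    [[0.003, 0.002, 0], [0, 0, -0.05], -1],
    [[0.003, 0.002, 0], [0.001, 0.01, -0.065], -1],
    [[0.003, 0.002, 0], [0.003, 0.065, -0.065], -1],
    [[0.003, 0.002, 0], [0.005, 0.12, -0.065], -1],
    [[0.003, 0.002, 0], [0.007, 0.1735, -0.065], -1],
    [[0.003, 0.002, 0], [0.007, 0.1735, -0.065], -1],
    [[0.003, 0.002, 0], [0.007, 0.1735, -0.065], -1]
  ]
}}

```text
time: 8.25
eef_pos: [0.628, -0.1415, 0.0803]
tcp_rot: [0.707, 0.707, -0.001, -0.001]
contact_force: [0.0, -0.1, -0.4]
opening: 0.526
```

```bash
python3 shot.py w6; python3 -c "
from h import *
go(.629,-.142,.0222,0)"
```

```text
8.25 [ 0.62803984 -0.14146962  0.08025937] [-3.78933037e-01  3.77283849e-01  1.75568142e+00 -1.57803371e-05
  1.01180397e+00 -3.79333550e-01]
k 0 turn [-0.003, -0.001, 0.0] shift [-0.0004, 0.0015, 0.0584]
k 1 turn [0.002, -0.004, -3.142] shift [-0.0004, 0.0015, 0.0584]
now [0.6277, -0.1416, 0.0806] t 8.3 open 0.529 F [-0.8, 0.1, 0.9] q6 -0.38
```

View pics/w6.png

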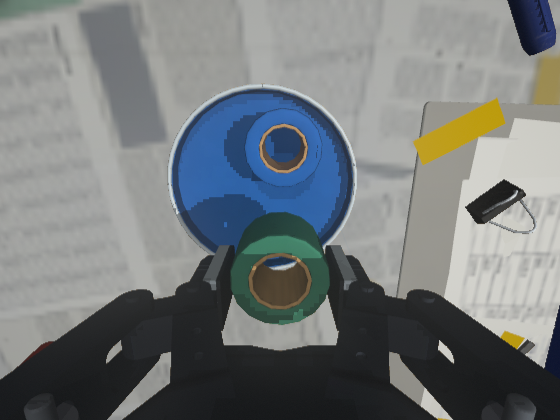

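Emit:
{"fn": "arm_command", "kwargs": {
  "steps": [
    [[-0.003, -0.001, 0], [-0.0004, 0.0015, 0.035], -1],
    [[-0.003, -0.001, 0], [-0.0004, 0.0015, 0.05], -1],
    [[-0.003, -0.001, 0], [-0.0004, 0.0015, 0.0584], -1],
    [[-0.003, -0.001, 0], [-0.0004, 0.0015, 0.0584], -1],
    [[-0.003, -0.001, 0], [-0.0004, 0.0015, 0.0584], -1],
    [[-0.003, -0.001, 0], [-0.0004, 0.0015, 0.0584], 0.45],
    [[-0.003, -0.001, 0], [-0.0004, 0.0015, 0.0584], 0.45],
    [[-0.003, -0.001, 0], [-0.0004, 0.0015, 0.0584], 0.45],
    [[-0.003, -0.001, 0], [-0.0004, 0.0015, 0.025], 0.45],
    [[-0.003, -0.001, 0], [-0.0004, 0.0015, -0.03], 0.7],
    [[-0.003, -0.001, 0], [-0.0004, 0.0015, -0.08], 1],
    [[-0.003, -0.001, 0], [-0.0004, 0.0015, -0.1], 1]
  ]
}}

```text
time: 9.8
eef_pos: [0.6312, -0.1427, 0.1851]
tcp_rot: [0.707, 0.707, 0.001, 0.003]
contact_force: [0.3, 0.8, 0.5]
opening: 1.002
```

```bash
python3 shot.py w7; python3 -c "
from h import *
go(.4713,.2985,.16,1.571)"
```

```text
9.8 [ 0.63119884 -0.14274023  0.18505772] [-3.79015820e-01  2.61406455e-01  1.69400580e+00  1.63679677e-04
  1.17902905e+00 -3.79216418e-01]
k 0 turn [0.004, 0.009, -1.571] shift [0.4415, -0.1605, 0.0237]
k 1 turn [0.009, -0.004, 1.571] shift [0.4415, -0.1605, 0.0237]
now [0.6317, -0.1429, 0.1863] t 9.85 open 1.003 F [1.1, -0.4, 2.0] q6 -0.38
```

View pics/w7.png

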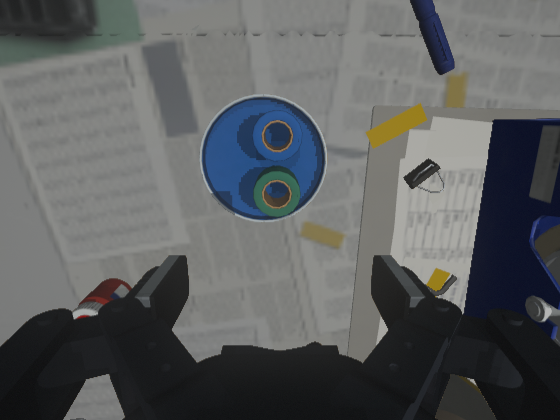

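Emit:
{"fn": "arm_command", "kwargs": {
  "steps": [
    [[0.004, 0.009, -1.571], [0.4415, -0.1605, 0.0237], 1],
    [[0.004, 0.009, -1.571], [0.4415, -0.1605, 0.0237], 1],
    [[0.004, 0.009, -1.571], [0.4415, -0.1605, 0.0237], 1],
    [[0.004, 0.009, -1.571], [0.4415, -0.1605, 0.0237], 1],
    [[0.004, 0.009, -1.571], [0.4415, -0.1605, 0.0237], 1],
    [[0.004, 0.009, -1.571], [0.4415, -0.1605, 0.0237], 1],
    [[0.004, 0.009, -1.571], [0.4415, -0.1605, 0.0237], 1],
    [[0.004, 0.009, -1.571], [0.4415, -0.1605, 0.0237], 1],
    [[0.004, 0.009, -1.571], [0.4415, -0.1605, 0.0237], 1],
    [[0.004, 0.009, -1.571], [0.4415, -0.1605, 0.0237], 1],
    [[0.004, 0.009, -1.571], [0.4415, -0.1605, 0.0237], 1],
    [[0.004, 0.009, -1.571], [0.4415, -0.1605, 0.0237], 1]
  ]
}}

```text
time: 11.35
eef_pos: [0.4713, 0.2979, 0.1595]
tcp_rot: [0.001, 1.0, -0.0, -0.001]
contact_force: [-0.4, 0.3, 1.1]
opening: 1.001
```

```bash
python3 shot.py w8; python3 -c "
from h import *
go(.4713,.2985,.015,1.571)"
```

```text
11.35 [0.47128674 0.29793131 0.15946947] [ 3.81649513e-01  1.00796509e-01  1.92933143e+00  2.86317219e-04
  1.11251032e+00 -1.18809410e+00]
k 0 turn [0.0, -0.001, -0.001] shift [0.0, 0.0005, 0.1447]
k 1 turn [-0.001, -0.0, 3.14] shift [0.0, 0.0005, 0.1447]
now [0.4714, 0.298, 0.1597] t 11.4 open 1.0 F [1.0, -0.1, 0.6] q6 -1.19
```

View pics/w8.png

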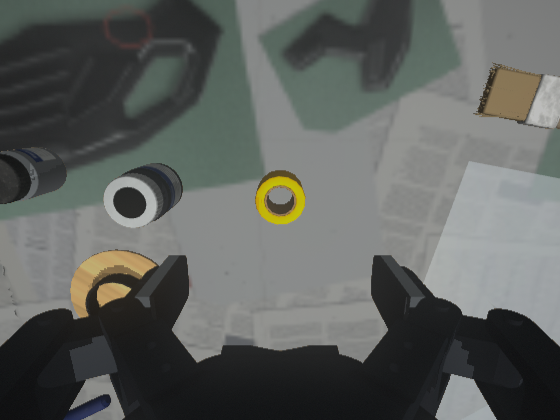

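```bash
python3 - <<'E'
from h import *
import pickle
c,po=pickle.load(open("pics/w8.pkl","rb"))
print("yellow",atz(c,280.3,201,.036,po)); print("black",atz(c,132,201.5,.064,po))
E
```

```text
yellow [0.47176082 0.29962743 0.036     ]
black [0.46446761 0.18058602 0.064     ]
```

Emit:
{"fn": "arm_command", "kwargs": {
  "steps": [
    [[0, -0.001, -0.001], [0, 0.001, 0.06], 1],
    [[0, -0.001, -0.001], [0, 0.001, 0.11], 1],
    [[0, -0.001, -0.001], [0, 0.001, 0.144], 1],
    [[0, -0.001, -0.001], [0, 0.001, 0.144], 1],
    [[0, -0.001, -0.001], [0, 0.001, 0.144], 1],
    [[0, -0.001, -0.001], [0, 0.001, 0.144], -1],
    [[0, -0.001, -0.001], [0, 0.001, 0.144], -1],
    [[0, -0.001, -0.001], [0, 0.001, 0.144], -1],
    [[0, -0.001, -0.001], [0, 0.001, 0.144], -1],
    [[0, -0.001, -0.001], [0, 0.001, 0.1], -1],
    [[0, -0.001, -0.001], [0, 0.001, 0.04], -1],
    [[0, -0.001, -0.001], [0, 0.001, 0.03], -1]
  ]
}}

```text
time: 12.9
eef_pos: [0.4744, 0.3004, 0.1354]
tcp_rot: [-0.0, 1.0, 0.002, 0.005]
contact_force: [-0.2, -0.7, -1.6]
opening: 0.527
```

```bash
python3 shot.py w9; python3 -c "
from h import *
go(.582,-.115,.13,1.571)"
```

```text
12.9 [0.47444097 0.30035765 0.13544926] [ 3.83751405e-01  1.32249796e-01  1.94291286e+00 -9.15092470e-05
  1.05554385e+00 -1.18714862e+00]
k 0 turn [0.003, 0.008, -0.0] shift [-0.1083, -0.415, 0.0039]
k 1 turn [0.012, -0.005, 3.142] shift [-0.1083, -0.415, 0.0039]
now [0.4736, 0.3, 0.1343] t 12.95 open 0.528 F [0.2, -0.3, -0.0] q6 -1.19
```

View pics/w9.png

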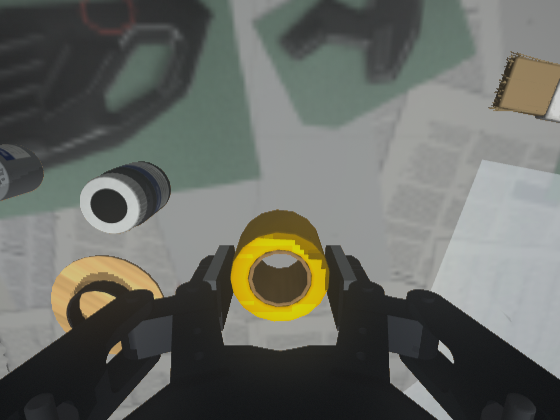

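Emit:
{"fn": "arm_command", "kwargs": {
  "steps": [
    [[0.003, 0.008, 0], [-0.014, -0.055, 0.0039], -1],
    [[0.003, 0.008, 0], [-0.028, -0.11, 0.0039], -1],
    [[0.003, 0.008, 0], [-0.042, -0.165, 0.0039], -1],
    [[0.003, 0.008, 0], [-0.056, -0.22, 0.0039], -1],
    [[0.003, 0.008, 0], [-0.07, -0.275, 0.0039], -1],
    [[0.003, 0.008, 0], [-0.085, -0.33, 0.0039], -1],
    [[0.003, 0.008, 0], [-0.1, -0.38, 0.0039], -1],
    [[0.003, 0.008, 0], [-0.1083, -0.415, 0.0039], -1],
    [[0.003, 0.008, 0], [-0.1083, -0.415, 0.02], -1],
    [[0.003, 0.008, 0], [-0.1083, -0.415, 0.045], -1],
    [[0.003, 0.008, 0], [-0.1083, -0.415, 0.055], -1],
    [[0.003, 0.008, 0], [-0.1083, -0.415, 0.055], -1]
  ]
}}

```text
time: 14.45
eef_pos: [0.581, -0.1135, 0.0768]
tcp_rot: [-0.001, 1.0, 0.001, -0.002]
contact_force: [-0.2, 0.8, -0.9]
opening: 0.52
```

```bash
python3 shot.py w10; python3 -c "
from h import *
go(.582,-.115,.0222,1.571)"
```

```text
14.45 [ 0.58099049 -0.11345865  0.07683906] [-3.64171774e-01  2.81596781e-01  1.88801769e+00  8.06621907e-05
  9.76311333e-01 -1.93614608e+00]
k 0 turn [0.001, -0.002, 0.001] shift [-0.0001, -0.0011, 0.056]
k 1 turn [0.003, 0.001, -3.141] shift [-0.0001, -0.0011, 0.056]
now [0.5819, -0.1139, 0.0782] t 14.5 open 0.521 F [0.2, -0.8, -0.9] q6 -1.94
```

View pics/w10.png

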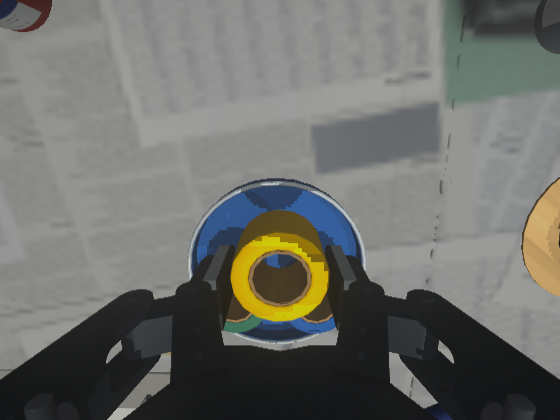

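Emit:
{"fn": "arm_command", "kwargs": {
  "steps": [
    [[0.001, -0.002, 0], [0.0005, -0.0011, 0.03], -1],
    [[0.001, -0.002, 0], [0.0005, -0.0011, 0.046], -1],
    [[0.001, -0.002, 0], [0.0005, -0.0011, 0.056], -1],
    [[0.001, -0.002, 0], [0.0005, -0.0011, 0.056], -1],
    [[0.001, -0.002, 0], [0.0005, -0.0011, 0.056], -1]
  ]
}}

```text
time: 15.12
eef_pos: [0.5823, -0.1152, 0.0236]
tcp_rot: [-0.001, 1.0, -0.0, 0.001]
contact_force: [-1.4, 0.9, 5.8]
opening: 0.518
```

Emit:
{"fn": "arm_command", "kwargs": {
  "steps": [
    [[0, 0, 0], [0, 0, 0], 0.4],
    [[0, 0, 0], [0, 0, 0], 0.4],
    [[0, 0, 0], [0, 0, 0], 0.4],
    [[0, 0, 0], [0, 0, -0.03], 0.4],
    [[0, 0, 0], [0, 0, -0.08], 0.6],
    [[0, 0, 0], [0, 0, -0.14], 1],
    [[0, 0, 0], [0.03, 0, -0.16], 1],
    [[0, 0, 0], [0.03, 0, -0.16], 1]
  ]
}}

```text
time: 16.12
eef_pos: [0.5522, -0.1154, 0.1858]
tcp_rot: [-0.0, 1.0, -0.001, 0.003]
contact_force: [1.2, -0.2, -1.3]
opening: 1.002
```

```bash
python3 shot.py w11; python3 -c "
from h import *
go(.589,.126,.2,1.571)"
```

```text
16.125 [ 0.55220051 -0.11537197  0.18578635] [-3.85815481e-01  8.22263274e-02  1.89784580e+00  4.39812647e-05
  1.15501786e+00 -1.95732916e+00]
k 0 turn [-0.001, 0.004, 0.0] shift [-0.0372, 0.2411, -0.0162]
k 1 turn [-0.006, -0.002, -3.141] shift [-0.0372, 0.2411, -0.0162]
now [0.552, -0.1151, 0.184] t 16.18 open 1.003 F [0.6, 0.3, -0.8] q6 -1.96
```

View pics/w11.png

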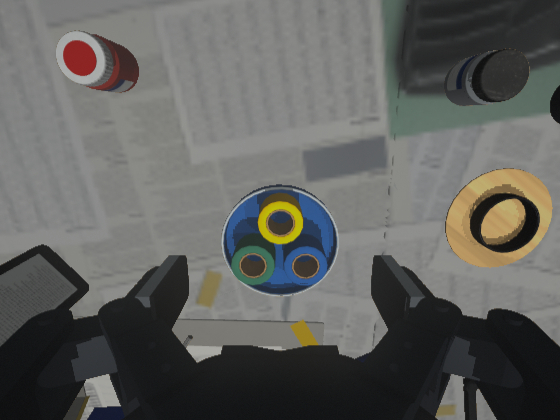

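```bash
python3 - <<'E'
import cv2
a=cv2.imread("pics/w11.png")
cv2.imwrite("pics/w11a.png",cv2.resize(a[170:310,210:350],None,fx=4.2,fy=4.2,interpolation=cv2.INTER_CUBIC))
E
```

```text
(no output)
```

View pics/w11a.png

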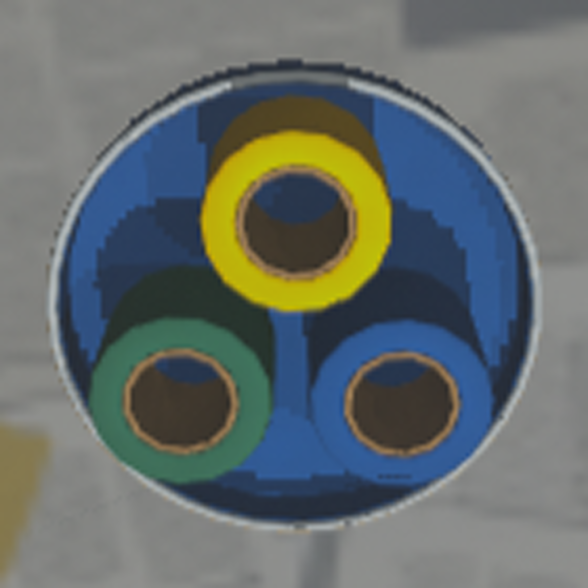

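```bash
python3 - <<'E'
from h import *
import pickle
from scipy.optimize import least_squares
c,po=pickle.load(open("pics/w11.pkl","rb"))
m=lambda u,v:(210+(u+.5)/4.2-.5,170+(v+.5)/4.2-.5)
pts=[(50,310),(75,210),(140,125),(230,83),(360,83),(450,130),(520,220),(541,300),(520,400),(450,480),(390,512),(300,528),(200,508),(120,458)]
P=np.array([atz(c,*m(*p),.018,po) for p in pts])[:,:2]
r=least_squares(lambda q:np.hypot(*(P-q[:2]).T)-q[2],[.61,-.11,.064]);print("tin",r.x,r.fun.round(4))
for n,p in dict(y=(296,221),g=(181,401),b=(402,402)).items():
    q=atz(c,*m(*p),.042,po)[:2]; print(n,q,np.hypot(*(q-r.x[:2])))
E
```

```text
tin [ 0.61470817 -0.11415683  0.06331041] [ 0.0005 -0.0005  0.0006  0.0003  0.0002 -0.0007 -0.0009  0.0001  0.0008
  0.0004  0.0002 -0.0002 -0.0007 -0.0002]
y [ 0.58077303 -0.1141487 ] 0.03393514784114732
g [ 0.62730895 -0.14225186] 0.0307913959796002
b [ 0.62753642 -0.08824501] 0.02891342978114996
```

Emit:
{"fn": "arm_command", "kwargs": {
  "steps": [
    [[0, 0.004, 0], [-0.008, 0.05, -0.01], 1],
    [[0, 0.004, 0], [-0.016, 0.11, -0.01], 1],
    [[0, 0.004, 0], [-0.024, 0.17, 0], 1],
    [[0, 0.004, 0], [-0.035, 0.22, 0.02], 1],
    [[0, 0.004, 0], [-0.0372, 0.2411, 0.04], 1],
    [[0, 0.004, 0], [-0.0372, 0.2411, 0.04], 1]
  ]
}}

```text
time: 16.92
eef_pos: [0.587, 0.1267, 0.1394]
tcp_rot: [-0.001, 1.0, -0.001, -0.004]
contact_force: [-1.5, 0.1, 0.6]
opening: 0.997
```

```bash
python3 shot.py w12; python3 -c "
from h import *
go(.589,.126,.01,1.571)"
```

```text
16.925 [0.5870138  0.12672575 0.13941063] [ 0.04450424  0.21965877  1.83377377 -0.0018747   1.09619449 -1.52833139]
k 0 turn [-0.002, -0.005, 0.001] shift [-0.0016, 0.0006, 0.1312]
k 1 turn [0.008, -0.003, -3.14] shift [-0.0016, 0.0006, 0.1312]
now [0.588, 0.1256, 0.1412] t 16.98 open 1.0 F [-0.6, -0.6, -0.2] q6 -1.53
```

View pics/w12.png

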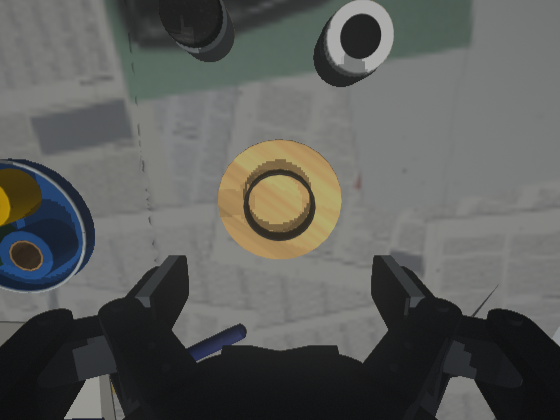

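```bash
python3 - <<'E'
from h import *
import pickle
c,po=pickle.load(open("pics/w12.pkl","rb"))
def circ(z,pts):
    P=np.array([atz(c,*p,z,po) for p in pts]); return (P.max(0)+P.min(0))/2,(P.max(0)-P.min(0))
print(circ(.021,[(243,206),(315,206),(279,170),(279,242)]))
print(circ(.005,[(218,199),(342,199),(280,139),(280,260)]))
E
```

```text
(array([0.5909454 , 0.12705063, 0.021     ]), array([0.06601517, 0.06357654, 0.        ]))
(array([0.59114115, 0.12790414, 0.005     ]), array([0.11658098, 0.11545952, 0.        ]))
```

Emit:
{"fn": "arm_command", "kwargs": {
  "steps": [
    [[-0.002, -0.005, 0.001], [-0.0023, 0.0014, 0.05], 1],
    [[-0.002, -0.005, 0.001], [-0.0023, 0.0014, 0.1], 1],
    [[-0.002, -0.005, 0.001], [-0.0023, 0.0014, 0.12], 1],
    [[-0.002, -0.005, 0.001], [-0.0023, 0.0014, 0.13], 1],
    [[-0.002, -0.005, 0.001], [-0.0023, 0.0014, 0.131], 1],
    [[-0.002, -0.005, 0.001], [-0.0023, 0.0014, 0.131], 1]
  ]
}}

```text
time: 17.73
eef_pos: [0.5913, 0.1267, 0.0122]
tcp_rot: [-0.0, 1.0, 0.0, 0.002]
contact_force: [0.7, -0.3, 0.4]
opening: 0.997
```

```bash
python3 shot.py w13
```

```text
17.725 [0.59133122 0.12673095 0.01220027] [ 4.35578769e-02  4.00572050e-01  1.87532862e+00 -2.02062190e-04
  8.62040749e-01 -1.52749938e+00]
```

View pics/w13.png

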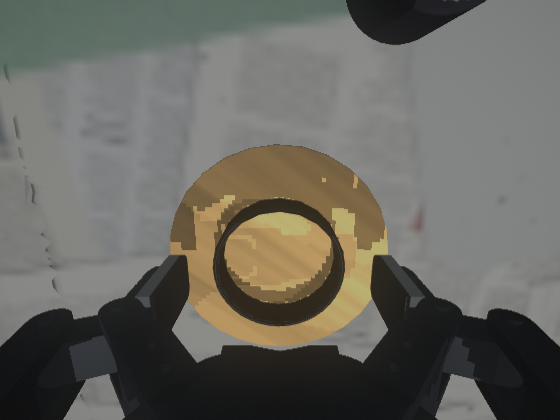

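Emit:
{"fn": "arm_command", "kwargs": {
  "steps": [
    [[0, 0, 0], [0.0005, 0.0004, 0.004], 1],
    [[0, 0, 0], [0.0005, 0.0004, 0.006], 1],
    [[0, 0, 0], [0.0005, 0.0004, 0.008], 1],
    [[0, 0, 0], [0.0005, 0.0004, 0.008], 1]
  ]
}}

```text
time: 18.27
eef_pos: [0.5905, 0.1272, 0.0038]
tcp_rot: [-0.0, 1.0, -0.0, 0.001]
contact_force: [-0.5, 0.2, -0.7]
opening: 1.001
```

Emit:
{"fn": "arm_command", "kwargs": {
  "steps": [
    [[0, 0, 0], [0, 0, 0], -1],
    [[0, 0, 0], [0, 0, 0], -1],
    [[0, 0, 0], [0, 0, 0], -1],
    [[0, 0, 0], [0, 0, 0], -1]
  ],
  "force": 35
}}

```text
time: 18.77
eef_pos: [0.5908, 0.1273, 0.0044]
tcp_rot: [-0.0, 1.0, -0.0, 0.002]
contact_force: [-1.6, -0.4, 5.1]
opening: 0.736
```

```bash
python3 shot.py w14
```

```text
18.775 [0.59080329 0.12725353 0.00441853] [ 4.45009042e-02  4.12611254e-01  1.87679471e+00 -2.94285386e-04
  8.48722044e-01 -1.52679166e+00]
```

View pics/w14.png

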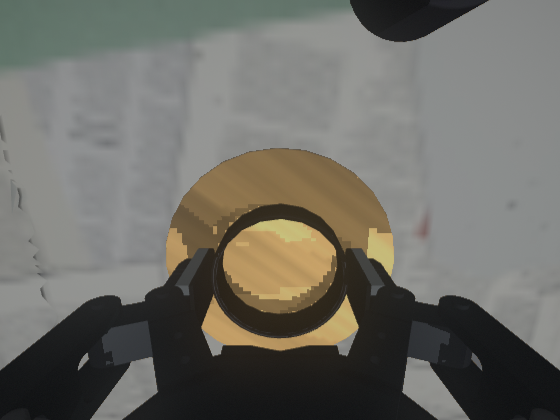

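Emit:
{"fn": "arm_command", "kwargs": {
  "steps": [
    [[0, 0, 0], [0, 0, -0.03], -1],
    [[0, 0, 0], [0, 0, -0.07], -1],
    [[0, 0, 0], [0, 0, -0.11], -1],
    [[0, 0, 0], [0, 0, -0.11], -1],
    [[0, 0, 0], [0, 0, -0.11], -1]
  ]
}}

```text
time: 19.45
eef_pos: [0.5892, 0.1272, 0.1125]
tcp_rot: [-0.0, 1.0, -0.0, 0.0]
contact_force: [0.7, 0.9, -2.2]
opening: 0.737
```

```bash
python3 shot.py w15;  python3 -c "
from h import *
go(.6142,-.1147,.11,1.571)"
```

```text
19.45 [0.58917448 0.12719469 0.11245023] [ 4.45007322e-02  2.52679368e-01  1.84871921e+00 -1.92040588e-04
  1.03962448e+00 -1.52676168e+00]
k 0 turn [-0.0, -0.001, 0.0] shift [-0.0253, -0.2419, 0.0017]
k 1 turn [0.001, -0.0, -3.141] shift [-0.0253, -0.2419, 0.0017]
now [0.5887, 0.1272, 0.1117] t 19.5 open 0.735 F [0.7, 0.2, -2.2] q6 -1.53
```

View pics/w15.png

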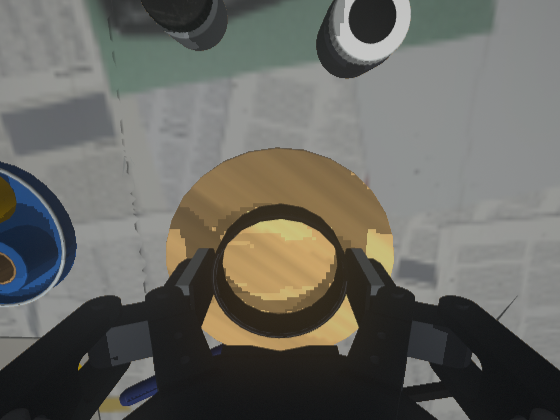

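Emit:
{"fn": "arm_command", "kwargs": {
  "steps": [
    [[0, 0, 0], [-0.004, -0.04, 0], -1],
    [[0, 0, 0], [-0.009, -0.09, 0], -1],
    [[0, 0, 0], [-0.015, -0.14, 0], -1],
    [[0, 0, 0], [-0.02, -0.19, 0], -1],
    [[0, 0, 0], [-0.0245, -0.23, 0], -1],
    [[0, 0, 0], [-0.0253, -0.2419, 0.01], -1],
    [[0, 0, 0], [-0.0253, -0.2419, 0.03], -1],
    [[0, 0, 0], [-0.0253, -0.2419, 0.03], -1],
    [[0, 0, 0], [-0.0253, -0.2419, 0.03], -1]
  ]
}}

```text
time: 20.62
eef_pos: [0.6137, -0.1131, 0.0809]
tcp_rot: [-0.001, 1.0, 0.0, -0.001]
contact_force: [0.2, -0.5, 0.2]
opening: 0.735
```

```bash
python3 shot.py w16;  python3 -c "
from h import *
go(.6142,-.1147,.0475,1.571)"
```

```text
20.625 [ 0.61369488 -0.11313192  0.08089535] [-3.44573272e-01  3.37802313e-01  1.80679385e+00 -3.76193352e-04
  9.99435942e-01 -1.91754677e+00]
k 0 turn [-0.0, -0.001, 0.002] shift [-0.0, -0.0012, 0.0342]
k 1 turn [0.002, -0.0, -3.14] shift [-0.0, -0.0012, 0.0342]
now [0.6142, -0.1135, 0.0817] t 20.68 open 0.738 F [-0.8, -0.7, -0.6] q6 -1.92
```

View pics/w16.png

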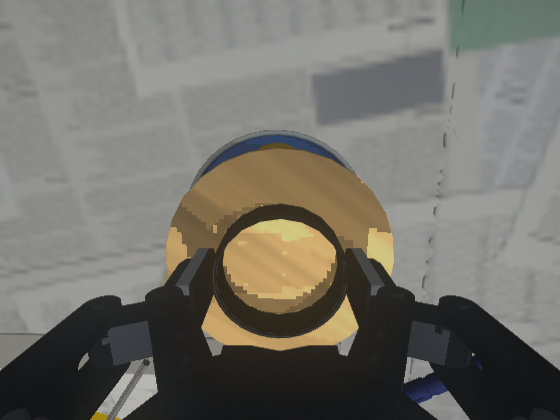

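Emit:
{"fn": "arm_command", "kwargs": {
  "steps": [
    [[0, -0.001, 0], [0, -0.0012, 0.015], -1],
    [[0, -0.001, 0], [0, -0.0012, 0.028], -1],
    [[0, -0.001, 0], [0, -0.0012, 0.033], -1],
    [[0, -0.001, 0], [0, -0.0012, 0.0345], -1],
    [[0, -0.001, 0], [0, -0.0012, 0.0345], -1]
  ]
}}

```text
time: 21.3
eef_pos: [0.6143, -0.1148, 0.0473]
tcp_rot: [-0.001, 1.0, -0.0, 0.0]
contact_force: [-0.8, -0.3, -2.2]
opening: 0.739
```

Emit:
{"fn": "arm_command", "kwargs": {
  "steps": [
    [[0, 0, 0], [0, 0, 0.0012], -1],
    [[0, 0, 0], [0, 0, 0.0018], -1],
    [[0, 0, 0], [0, 0, 0.0018], -1]
  ]
}}

```text
time: 21.68
eef_pos: [0.6148, -0.115, 0.0465]
tcp_rot: [-0.001, 1.0, -0.0, 0.001]
contact_force: [-2.5, -0.3, 3.1]
opening: 0.736
```

Contact has been made on the rolls, so I'll release.

Emit:
{"fn": "arm_command", "kwargs": {
  "steps": [
    [[0, 0, 0], [0, 0, 0], 0.8],
    [[0, 0, 0], [0, 0, 0], 0.9],
    [[0, 0, 0], [0, 0, 0], 0.9],
    [[0, 0, 0], [0, 0, -0.03], 0.9],
    [[0, 0, 0], [0, 0, -0.08], 1],
    [[0, 0, 0], [0.02, 0, -0.13], 1],
    [[0, 0, 0], [0.03, 0, -0.15], 1],
    [[0, 0, 0], [0.03, 0, -0.15], 1]
  ]
}}

```text
time: 22.68
eef_pos: [0.5855, -0.1154, 0.1989]
tcp_rot: [-0.001, 1.0, -0.001, 0.003]
contact_force: [-0.2, -0.0, -0.9]
opening: 0.998
```

```bash
python3 shot.py w17; python3 -c "
from h import *
go(.4364,-.2733,.17,1.571)"
```

```text
22.675 [ 0.58545632 -0.11538245  0.19886112] [-3.64479259e-01  1.40951008e-01  1.80844873e+00 -4.11754344e-05
  1.18597591e+00 -1.93716519e+00]
k 0 turn [-0.001, 0.003, 0.002] shift [0.1487, -0.1579, 0.0265]
k 1 turn [-0.004, -0.002, -3.14] shift [0.1487, -0.1579, 0.0265]
now [0.5848, -0.1151, 0.1968] t 22.73 open 1.003 F [0.9, -0.0, -0.1] q6 -1.94
```

View pics/w17.png

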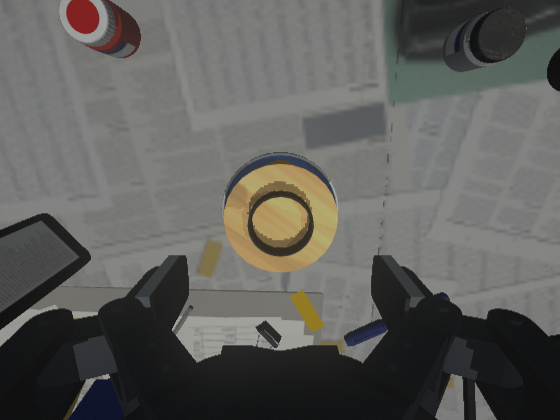

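```bash
python3 - <<'E'
from h import *
import pickle
c,po=pickle.load(open("pics/w17.pkl","rb"))
def circ(z,pts):
    P=np.array([atz(c,*p,z,po) for p in pts]); return (P.max(0)+P.min(0))/2,(P.max(0)-P.min(0))
print(circ(.063,[(248,223),(314,223),(281,189),(281,257)]))
print(circ(.047,[(224,217),(339,217),(281,162),(281,272)]))
print("red",atz(c,84.5,17,.06,po))
go(.4364,-.2733,.17,1.071)
E
```

```text
(array([ 0.61311902, -0.11324147,  0.063     ]), array([6.89837294e-02, 6.32016588e-02, 5.55111512e-17]))
(array([ 0.61428118, -0.11271975,  0.047     ]), array([0.11685874, 0.11578819, 0.        ]))
red [ 0.43678164 -0.27269801  0.06      ]
k 0 turn [-0.0, 0.003, 0.502] shift [0.1487, -0.1579, 0.0265]
k 1 turn [-0.004, -0.0, -2.64] shift [0.1487, -0.1579, 0.0265]
now [0.5848, -0.1151, 0.1968] t 22.73 open 1.003 F [0.9, -0.0, -0.1] q6 -1.94
```

Emit:
{"fn": "arm_command", "kwargs": {
  "steps": [
    [[0, 0.003, 0.18], [0.04, -0.042, 0], 1],
    [[0, 0.003, 0.36], [0.08, -0.085, 0.01], 1],
    [[0, 0.003, 0.502], [0.12, -0.125, 0.02], 1],
    [[0, 0.003, 0.502], [0.1487, -0.1579, 0.0265], 1],
    [[0, 0.003, 0.502], [0.1487, -0.1579, 0.0265], 1],
    [[0, 0.003, 0.502], [0.1487, -0.1579, 0.0265], 1],
    [[0, 0.003, 0.502], [0.1487, -0.1579, 0.0265], 1]
  ]
}}

```text
time: 23.6
eef_pos: [0.4372, -0.2724, 0.1696]
tcp_rot: [0.247, 0.969, 0.0, -0.0]
contact_force: [-0.4, 0.3, 0.3]
opening: 0.997
```

```bash
python3 shot.py w18; python3 -c "
from h import *
go(.4364,-.2733,.023,1.071)"
```

```text
23.6 [ 0.43715586 -0.27239583  0.16960213] [-7.54326446e-01 -6.55996132e-03  2.02109165e+00 -1.79217252e-04
  1.12786278e+00 -1.82663465e+00]
k 0 turn [-0.0, -0.0, 0.002] shift [0.0003, -0.0011, 0.1468]
k 1 turn [0.001, -0.0, -3.14] shift [0.0003, -0.0011, 0.1468]
now [0.4372, -0.2724, 0.1698] t 23.65 open 1.0 F [-0.2, 0.0, 1.1] q6 -1.83
```

View pics/w18.png

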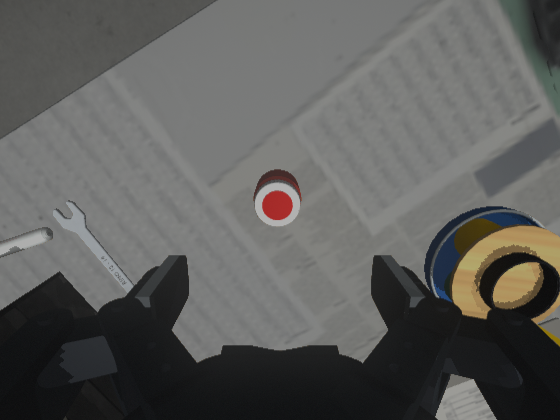

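```bash
python3 - <<'E'
from h import *
import pickle
c,po=pickle.load(open("pics/w18.pkl","rb"))
p=atz(c,277.5,205.5,.06,po);print(p)
go(p[0],p[1],.0215,1.071)
E
```

```text
[ 0.43680885 -0.27392932  0.06      ]
k 0 turn [-0.0, -0.0, 0.002] shift [-0.0004, -0.0015, 0.1483]
k 1 turn [0.001, -0.0, -3.14] shift [-0.0004, -0.0015, 0.1483]
now [0.4372, -0.2724, 0.1698] t 23.65 open 1.0 F [-0.2, 0.0, 1.1] q6 -1.83
```

Emit:
{"fn": "arm_command", "kwargs": {
  "steps": [
    [[0, 0, 0], [-0.0003, -0.0013, 0.05], 1],
    [[0, 0, 0], [-0.0003, -0.0013, 0.1], 1],
    [[0, 0, 0], [-0.0003, -0.0013, 0.135], 1],
    [[0, 0, 0], [-0.0003, -0.0013, 0.147], 1],
    [[0, 0, 0], [-0.0003, -0.0013, 0.147], 1],
    [[0, 0, 0], [-0.0003, -0.0013, 0.147], -1],
    [[0, 0, 0], [-0.0003, -0.0013, 0.147], -1],
    [[0, 0, 0], [-0.0003, -0.0013, 0.147], -1],
    [[0, 0, 0], [-0.0003, -0.0013, 0.147], -1]
  ],
  "force": 40
}}

```text
time: 24.78
eef_pos: [0.4378, -0.2746, 0.0245]
tcp_rot: [0.247, 0.969, -0.001, 0.001]
contact_force: [0.7, 2.6, 5.7]
opening: 0.502
```

```bash
python3 shot.py w19; python3 -c "
from h import *
go(.614,-.1145,.125,1.071)"
```

```text
24.775 [ 0.43784608 -0.27462802  0.02453014] [-7.56620941e-01  2.16774207e-01  2.08880319e+00 -1.68082698e-04
  8.33386131e-01 -1.82903730e+00]
k 0 turn [-0.001, 0.002, 0.002] shift [-0.0785, 0.2248, -0.1004]
k 1 turn [-0.004, -0.001, -3.14] shift [-0.0785, 0.2248, -0.1004]
now [0.4378, -0.2746, 0.0245] t 24.82 open 0.502 F [-0.2, 1.4, 5.6] q6 -1.83
```

View pics/w19.png

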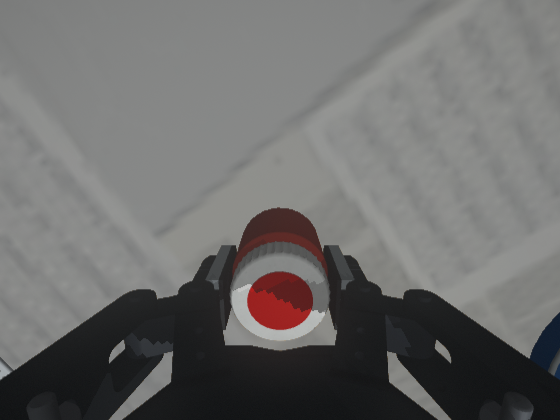

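Emit:
{"fn": "arm_command", "kwargs": {
  "steps": [
    [[0, 0.002, 0], [0, 0, -0.05], -1],
    [[0, 0.002, 0], [0, 0, -0.09], -1],
    [[0, 0.002, 0], [-0.005, 0.015, -0.1], -1],
    [[0, 0.002, 0], [-0.022, 0.06, -0.1], -1],
    [[0, 0.002, 0], [-0.04, 0.115, -0.1], -1],
    [[0, 0.002, 0], [-0.059, 0.17, -0.1], -1],
    [[0, 0.002, 0], [-0.074, 0.21, -0.1], -1],
    [[0, 0.002, 0], [-0.0785, 0.2248, -0.1], -1],
    [[0, 0.002, 0], [-0.0785, 0.2248, -0.1], -1],
    [[0, 0.002, 0], [-0.0785, 0.2248, -0.1], -1]
  ]
}}

```text
time: 26.08
eef_pos: [0.6129, -0.115, 0.1237]
tcp_rot: [0.247, 0.969, -0.001, -0.001]
contact_force: [-0.0, -0.4, -1.3]
opening: 0.503
```

```bash
python3 shot.py w20; python3 -c "
from h import *
go(.6145,-.1145,.0725,1.071)"
```

```text
26.075 [ 0.6128755  -0.1150088   0.12367215] [-3.47506340e-01  2.82291053e-01  1.78900276e+00 -1.44704528e-03
  1.07185312e+00 -1.41851363e+00]
k 0 turn [-0.001, -0.001, 0.0] shift [-0.001, 0.0015, 0.0515]
k 1 turn [0.001, -0.002, -3.141] shift [-0.001, 0.0015, 0.0515]
now [0.613, -0.1153, 0.124] t 26.12 open 0.502 F [-0.0, -0.3, -0.8] q6 -1.42
```

View pics/w20.png

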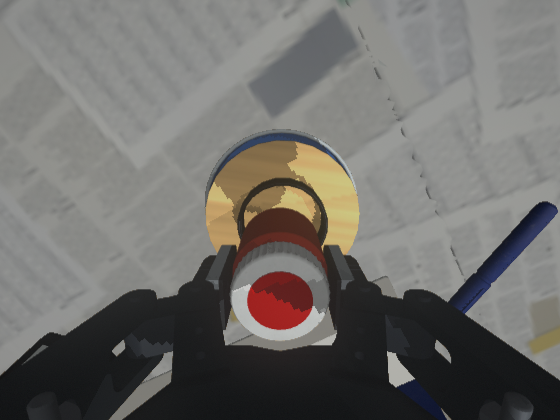

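Emit:
{"fn": "arm_command", "kwargs": {
  "steps": [
    [[0, 0, 0], [-0.001, 0.0015, 0.02], -1],
    [[0, 0, 0], [-0.001, 0.0015, 0.035], -1],
    [[0, 0, 0], [-0.001, 0.0015, 0.046], -1],
    [[0, 0, 0], [-0.001, 0.0015, 0.051], -1],
    [[0, 0, 0], [-0.001, 0.0015, 0.051], -1],
    [[0, 0, 0], [-0.001, 0.0015, 0.051], -1]
  ]
}}

```text
time: 26.88
eef_pos: [0.6149, -0.1146, 0.0734]
tcp_rot: [0.247, 0.969, -0.001, 0.0]
contact_force: [-0.6, 0.2, -1.8]
opening: 0.504
```

Emit:
{"fn": "arm_command", "kwargs": {
  "steps": [
    [[0, 0, 0], [0, 0, 0.0015], -1],
    [[0, 0, 0], [0, 0, 0.0022], -1],
    [[0, 0, 0], [0, 0, 0.0022], -1]
  ]
}}

```text
time: 27.25
eef_pos: [0.6151, -0.1146, 0.0716]
tcp_rot: [0.247, 0.969, -0.001, 0.0]
contact_force: [-0.6, 0.3, 1.0]
opening: 0.501
```

```bash
python3 shot.py w21
```

```text
27.25 [ 0.6151304  -0.11464531  0.07160578] [-3.45773042e-01  3.52266183e-01  1.80757660e+00 -1.33875404e-03
  9.81106637e-01 -1.41628767e+00]
```

View pics/w21.png

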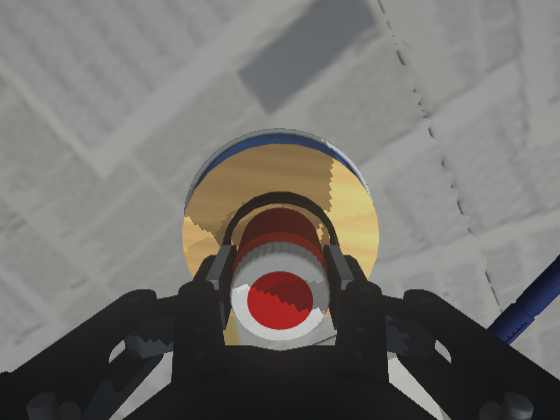

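Jar is in the collar and touching down. I'll release gently and retreat.

Emit:
{"fn": "arm_command", "kwargs": {
  "steps": [
    [[0, 0, 0], [0, 0, 0], 0.2],
    [[0, 0, 0], [0, 0, 0], 0.5],
    [[0, 0, 0], [0, 0, 0], 0.6],
    [[0, 0, 0], [0, 0, -0.02], 0.6],
    [[0, 0, 0], [0, 0, -0.05], 0.7],
    [[0, 0, 0], [0, 0, -0.1], 1],
    [[0, 0, 0], [0.03, 0, -0.14], 1],
    [[0, 0, 0], [0.06, 0, -0.15], 1],
    [[0, 0, 0], [0.06, 0, -0.15], 1]
  ]
}}

```text
time: 28.42
eef_pos: [0.5624, -0.0852, 0.2247]
tcp_rot: [0.247, 0.969, -0.001, 0.003]
contact_force: [-0.4, 0.9, 0.3]
opening: 1.002
```

```bash
python3 shot.py w22; python3 - <<'E'
from plant import *
import cv2
c=read_camera("scene")["frame"][:,:,::-1]
cv2.imwrite("pics/s22.png",cv2.resize(c[100:300,150:420],None,fx=2.9,fy=2.9,interpolation=cv2.INTER_CUBIC))
E
```

```text
28.425 [ 0.56244704 -0.08521442  0.22472796] [-3.28219022e-01  5.63792185e-02  1.85109755e+00 -1.09178356e-03
  1.22859378e+00 -1.39993036e+00]
```

View pics/w22.png

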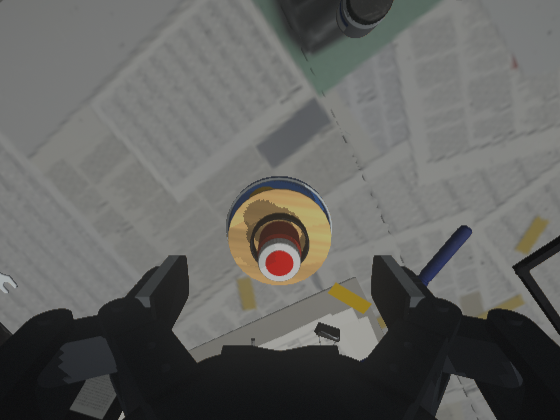

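View pics/s22.png

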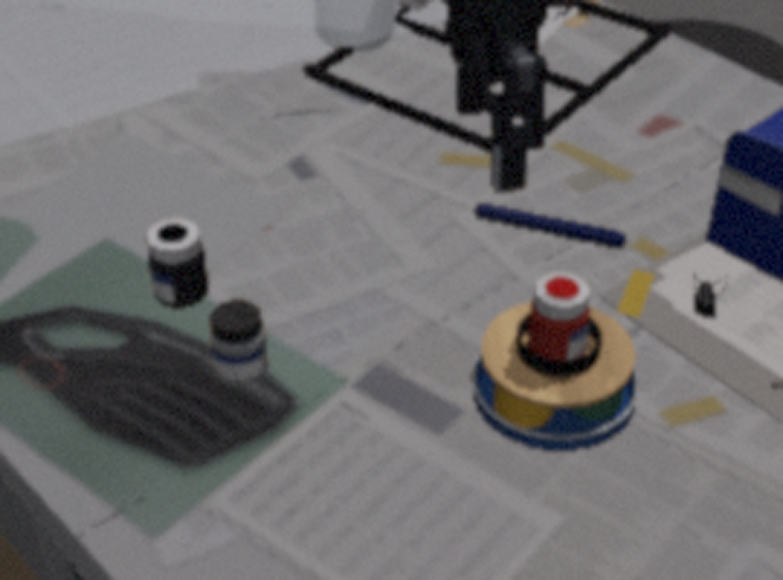

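```bash
python3 - <<'E'
from h import *
import pickle
c,po=pickle.load(open("pics/w22.pkl","rb"))
P=np.array([atz(c,*p,.047,po) for p in [(227.5,236),(331,236),(279.5,188.5),(279.5,283)]])
print("disc",(P[0]+P[1])/2,(P[2]+P[3])/2,np.linalg.norm(P[0]-P[1]),np.linalg.norm(P[2]-P[3]))
print("jar",atz(c,279.5,263,.107,po))
from plant import sign_off
print(sign_off())
E
```

```text
disc [ 0.61172345 -0.11224849  0.047     ] [ 0.61386311 -0.11309943  0.047     ] 0.11544897436708285 0.11312708437917046
jar [ 0.61447895 -0.11342963  0.107     ]
the job is handed in; nothing more can be done
None
```

The kit tin is packed and handed in at about 28 s of the 120 s allowed. I put the blue, green and yellow rolls in the tin first. Then I laid the divider on them with its collar up, and stood the red jar in the collar. The black and grey jars were not handled, and the gripper was clear of everything at hand-in.

What the last camera checks showed:

- **Rolls:** they stood upright, with centres about 29 to 34 mm from the tin's centre (limit 42 mm). I measured this before the divider went on and did not repeat it afterwards.
- **Divider:** it looked level in the pictures, but I did not measure its tilt. Its centre was about 2 mm from the tin's centre (limit 15 mm).
- **Red jar:** it stood upright and within about 2 mm of the divider's centre (limit 10 mm).
- **Black and grey jars:** in the last scene picture both looked to be where they started. I did not re-measure their positions.

Early on, the scene camera disagreed with the top camera by about 2 to 3 pixels, a few millimetres. The wrist and top cameras agreed within about 2 to 3 mm, so I positioned everything from those two.

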